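# Gather the beads in the tray's pouring corner and hold it tipped

## Robot

A 6-joint arm with a two-finger parallel gripper is mounted at the origin on the work surface. World frame = base frame: x ahead of the robot, y to its left, z up, the work surface at z = 0. Lengths are in m, angles in degrees, forces in N, time in s.
With the tool pointing down it reaches from about 0.4 to 0.825 m from the base axis. Payload 7 kg.
Tool frame: the origin (TCP) lies at the very end of the fingers, on their centre line; the grasp point (between the pads) lies r.grip_depth behind it (r.grip_depth is the distance from the TCP to the grasp point, in m); z points along the fingers, y is the direction in which the jaws open and shut (so a half turn about z gives the same grasp; the last joint's range is limited). The gripper opens to 88 mm and grips with 3 to 60 N. Pads are 19 mm wide; open, the fingers measure 130 mm over their backs; the gripper's body (78 mm by 193 mm) begins 47 mm behind the grasp point.
Start: joints at [90.762, 20.546, 0.682, 0, -70.136, -16.507], TCP at [0.183, 0.65, 0.227] pointing down, gripper open.
Joint ranges: [-176.03, 176.03], [-82.01, 121.73], [-58.28, 71.71], [-173.87, 95.51], [-174.79, -0.11], [-173.66, 173.66]. Speed limits (degrees/s): [136.94, 136.94, 172.46, 180, 180, 180].

## Interface

Orientations are given as [roll, pitch, yaw] about the fixed x, y, z axes, in that order (R = Rz(yaw) Ry(pitch) Rx(roll)).
In Python, from plant import r gives the robot as it stands. The module is installed in compiled form; this text tells all that it offers.
- The arm moves only by the tool step_arm, never from a script. Its argument "increments" is a list of rows, each a list of 3 entries, a list of its own where there are three numbers: the shift along the tool's x, y, z in m, then the turn, a rotation vector about the tool's x, y, z in rad, then the closure, from 0 (fully open) to 1 (shut). In form: [[[x, y, z], [wx, wy, wz], grip], ...]. A call has 1 to 10 rows; each row is the pose to reach, as a shift and turn from the pose commanded when the call began, along the tool's axes at that moment; what a row does not reach only later rows make up. A row lasts 1/10 s, in which the tool goes at most 50 mm and 8.59 degrees, less where a joint would pass 70% of its speed; a pose out of reach is approached as far as the arm can. A call with a gripper value outside its range is refused whole. The fingers move at their own pace and stop on an object; "force" is the grip in N (left out, the last holds). Time passes only in rows, so rows that repeat a pose let the fingers close. It gives the time, the measured TCP pose, the force and the opening at its end, in the units of the state.
- r.get_state(): the state, without advancing time (a new reading comes with each control period).
- r.capture(name): name is "side" or "top"; returns a dict with "color" (420x560x3 uint8, red, green, blue), "intrinsics" (3x3 intrinsics, pixels), "rvec" (rotation vector, rad) and "tvec" (3), from world to camera coordinates, as OpenCV has them. Camera axes: x right, y down, z forward; pixel columns grow to the right and rows downward; lengths in m; the calibration is good to about 2 mm. A picture is of the moment at which its call begins. There is no depth.
- r.close_job(): hands the job in, once; it reports no verdict.
The state is a dict: "time_s": time; "joints": joint angles; "qd": joint speeds; "joint_torque": joint torques, N m; "tcp_pos": TCP position; "eef_rot": TCP orientation; "contact_force": force on the tool from outside, world axes, zero at the start; "moment": the same for the moment, N m; "gripper_width": finger opening in m.
Only numpy, scipy, OpenCV 4.12 (cv2) and the standard library are available. Lean on these libraries where they do the work, as an engineer would, in place of code of your own. Each camera call takes 0.05 s, during which the arm holds its last target.

## Task

Two glazed beads, the coral red one and the turquoise one, have strayed onto the stall table: pick them up and put them into the sorting tray with the other three. Then raise the tray at the corner opposite its brass-capped pouring lip, so that it tips well down towards the lip and all five beads slide together into the corner behind the lip. Finish while still holding the tray steadily tipped like that in the gripper, with no bead spilled, and leave everything else on the table where it is.

Things in the scene. Friction and masses are not known exactly. Their poses are not given: they have to be found in the camera images.
- tray: Loose open wooden tray on the table, 0.3 to 0.5 kg: 220 mm long (x), 160 wide (y), 45 high; dark walls 9 mm thick, pale floor 8 mm thick. Origin: centre of the underside, z up. The (-x, -y) corner is cut off at 45 degrees (34 mm off each side) and closed by a lower lip 33 mm high, capped in brass. The walls beside the opposite corner (+x, +y) can be pinched from above.
- tray_lip (a point): Middle of the pouring lip's inner face, level with the tray's inner floor (8 mm above the underside). Its x axis points level from the lip inwards (halfway between tray x and y), y runs along the lip (48 mm long), z is the tray's z. The lip's outer bottom edge, a good pivot (the tray grips the table, friction 0.6), lies 9 mm outside this point and 8 mm below.
- tray_in (a point): Centre of the tray's inner floor (tray 0, 0, 8 mm), tray axes. Floor, walls and glazed beads are slippery (friction 0.17 to 0.23): beads start to slide at about 13 degrees of tilt, but one rubbing along a wall may need 25; 30 to 40 degrees towards the lip gathers them well and the walls still keep them in.
- tray_heel (a point): Top outer corner of the rim at the corner opposite the lip, the corner to raise (tray +110, +80, +45 mm), tray axes.
- bead_amber: Amber orange block bead: 28 mm square, 22 mm tall, softly rounded edges, about 38 g, lying on the tray floor. A dark bore with a brass ring shows on top. Origin: centre of its underside, z up, x and y square to its sides.
- bead_jade: Green drum bead: 28 mm diameter, 22 mm tall, about 30 g, standing on its flat face on the tray floor. A dark bore with a brass ring shows on top. Origin: centre of its underside, z up.
- bead_cobalt: Dark blue drum bead: 28 mm diameter, 22 mm tall, about 30 g, standing on its flat face on the tray floor. A dark bore with a brass ring shows on top. Origin: centre of its underside, z up.
- bead_coral: Stray coral red drum bead: 28 mm diameter, 22 mm tall, about 30 g, standing on its flat face on the table beside the tray (either side). A dark bore with a brass ring shows on top. Origin: centre of its underside, z up.
- bead_turquoise: Stray turquoise block bead: 28 mm square, 22 mm tall, softly rounded edges, about 38 g, lying flat on the table beside the tray (either side). A dark bore with a brass ring shows on top. Origin: centre of its underside, z up, x and y square to its sides.
- bangle: Brown wooden bangle lying flat, 74 mm diameter, 14 mm tall, beside the tray; leave alone. Origin: centre of its underside.
- ring_cone: Pale wooden ring cone, foot 48 mm diameter, 66 mm tall, beside the tray; leave alone. Origin: centre of its underside.
- scoop: Small steel bead scoop, 40 mm wide pan, handle along its x, 130 mm long, lying beyond the tray; leave alone. Origin: under the middle of the pan.
- dish: Blue ceramic bowl, 110 mm diameter, 35 mm tall, beyond the tray; leave alone. Origin: centre of its underside.
- jar: Amber glass jar with a metal cap, 72 mm diameter, 95 mm tall, towards the left of the table; leave alone. Origin: centre of its underside.
- pliers: Small pliers with plum-coloured handles, 135 mm long, lying flat towards the right of the table; leave alone. Origin: under the pivot; jaws along +x.
- spool: Ivory-coloured spool, 42 mm diameter, 46 mm tall, standing towards the left of the table; leave alone. Origin: centre of its underside.

How it is judged (in metres and radians):
On the way:
1. both stray beads lie in the level tray with the other three, let go (angle between tray's own z axis and vertical below 0.1 rad and z of bead_amber in the frame of tray between 0.004 and 0.04 m and x of each of bead_amber, bead_jade, bead_cobalt, bead_coral, bead_turquoise in the frame of tray_lip above 0.004 m and x of bead_amber in the frame of tray between -0.101 and 0.101 m and y of bead_amber in the frame of tray between -0.071 and 0.071 m and z of bead_jade in the frame of tray between 0.004 and 0.04 m and x of bead_jade in the frame of tray between -0.101 and 0.101 m and y of bead_jade in the frame of tray between -0.071 and 0.071 m and z of bead_cobalt in the frame of tray between 0.004 and 0.04 m and x of bead_cobalt in the frame of tray between -0.101 and 0.101 m and y of bead_cobalt in the frame of tray between -0.071 and 0.071 m and z of bead_coral in the frame of tray between 0.004 and 0.04 m and x of bead_coral in the frame of tray between -0.101 and 0.101 m and y of bead_coral in the frame of tray between -0.071 and 0.071 m and z of bead_turquoise in the frame of tray between 0.004 and 0.04 m and x of bead_turquoise in the frame of tray between -0.101 and 0.101 m and y of bead_turquoise in the frame of tray between -0.071 and 0.071 m and contact force between each of bead_coral, bead_turquoise and the fingers below 0.05 N), for 0.2 s.
At the end, for the whole second after the job is handed in: The gripper still holds the tray (over 1 N), tipped at least 15 degrees down towards the lip, steady, propped on nothing but the table. All five beads lie at rest in it, their underside centres within 95 mm of the lip point (angle between tray_lip's own x axis and vertical below 1.31 rad and contact force between tray and the fingers above 1 N and linear speed of each of tray, bead_amber, bead_jade, bead_cobalt, bead_coral, bead_turquoise below 0.03 m/s and angular speed of tray below 0.15 rad/s and z of bead_amber in the frame of tray between 0.004 and 0.04 m and x of each of bead_amber, bead_jade, bead_cobalt, bead_coral, bead_turquoise in the frame of tray_lip above 0.004 m and x of bead_amber in the frame of tray between -0.101 and 0.101 m and y of bead_amber in the frame of tray between -0.071 and 0.071 m and distance between each of bead_amber, bead_jade, bead_cobalt, bead_coral, bead_turquoise and tray_lip below 0.095 m and z of bead_jade in the frame of tray between 0.004 and 0.04 m and x of bead_jade in the frame of tray between -0.101 and 0.101 m and y of bead_jade in the frame of tray between -0.071 and 0.071 m and z of bead_cobalt in the frame of tray between 0.004 and 0.04 m and x of bead_cobalt in the frame of tray between -0.101 and 0.101 m and y of bead_cobalt in the frame of tray between -0.071 and 0.071 m and z of bead_coral in the frame of tray between 0.004 and 0.04 m and x of bead_coral in the frame of tray between -0.101 and 0.101 m and y of bead_coral in the frame of tray between -0.071 and 0.071 m and z of bead_turquoise in the frame of tray between 0.004 and 0.04 m and x of bead_turquoise in the frame of tray between -0.101 and 0.101 m and y of bead_turquoise in the frame of tray between -0.071 and 0.071 m and contact force between tray and bangle below 0.2 N and contact force between tray and ring_cone below 0.2 N and contact force between tray and scoop below 0.2 N and contact force between tray and dish below 0.2 N and contact force between tray and jar below 0.2 N and contact force between tray and pliers below 0.2 N and contact force between tray and spool below 0.2 N); the arm keeps its last pose, push and grip.
It fails at once if another object on the table was pushed more than 30 mm (distance of any of bangle, ring_cone, scoop, dish, jar, pliers, spool from where it was at the start of the episode above 0.03 m).
It also fails if it takes over 67 s, if anything falls off the work surface, if the arm or the gripper's body presses on something with over 40 N, if the wrist force passes 120 N, or if a joint passes its speed limit or range.

## Working session

There is one attempt and no reset: what is moved stays moved. The work goes in short steps, Python scripts to look and compute and a tool call to move; the robot and the scene stay as the last step left them, time stands still between calls to the robot, and variables do not carry over. Pictures are saved under pics/ and viewed, and the job is handed in when it is done.

Besides the shell and the picture viewer there is one more tool, called by a JSON object that holds its "fn" and its "kwargs", one argument or row to a line. step_arm: Moves the arm, as the interface text tells. Its arguments: {"type":"object","properties":{"increments":{"type":"array","items":{"type":"array"}},"force":{"type":"number"}},"required":["increments"]}

```bash
mkdir -p pics; ls; cat > h.py <<'E'
import numpy as np, cv2
from scipy.spatial.transform import Rotation as R
from plant import r
def cap(n,f):
    c=r.capture(n); cv2.imwrite('pics/'+f,c['color'][:,:,::-1]); np.savez('pics/'+f[:-4]+'.npz',**{k:np.array(v) for k,v in c.items()}); return c
def ray(c,uv,z):
    K=np.array(c['intrinsics']);Rm=cv2.Rodrigues(np.array(c['rvec'],float))[0];t=np.array(c['tvec'],float).ravel()
    o=-Rm.T@t
    d=Rm.T@np.linalg.inv(K)@np.array([uv[0],uv[1],1.0])
    return o+d*(z-o[2])/d[2]
def proj(c,p):
    return cv2.projectPoints(np.array(p,float).reshape(-1,3),np.array(c['rvec'],float),np.array(c['tvec'],float),np.array(c['intrinsics'],float),None)[0].reshape(-1,2)
E
python3 - <<'E'
from h import *
for n in('top','side'):
    c=cap(n,n+'0.png'); Rm=cv2.Rodrigues(c['rvec'])[0]; print(n,-Rm.T@np.ravel(c['tvec']),c['intrinsics'][0])
print(r.get_state(),r.grip_depth)
E
```

```text
pics
top [4.48051158e-01 1.12430289e-03 1.29503481e+00] [425.97625557   0.         278.67326793]
side [ 0.29554221 -0.66877302  0.79054083] [385.09643628   0.         278.66090923]
{'time_s': 0.1, 'joints': array([ 9.07599745e+01,  2.05870069e+01,  6.39322111e-01, -1.58382524e-02,
       -7.01361774e+01, -1.65057780e+01]), 'qd': array([-0.06498073, -0.09877713,  0.05622504,  0.06153309,  0.01889851,
        0.12076207]), 'joint_torque': array([-1.13739294e-03, -5.84163380e+01,  2.93753779e+01,  7.01558411e+00,
        1.01938541e-02, -5.08195683e-05]), 'tcp_pos': array([0.1831065 , 0.64924069, 0.22572828]), 'eef_rot': array([ 1.79915363e+02, -9.55194092e-03, -1.57511890e+01]), 'contact_force': array([-0.74344459, -0.6318661 ,  0.78205742]), 'moment': array([0.03009178, 0.02100291, 0.08086538]), 'gripper_width': 0.0875015338821403} 0.0188
```

```bash
sleep 1
```

```text
(no output)
```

View pics/top0.png

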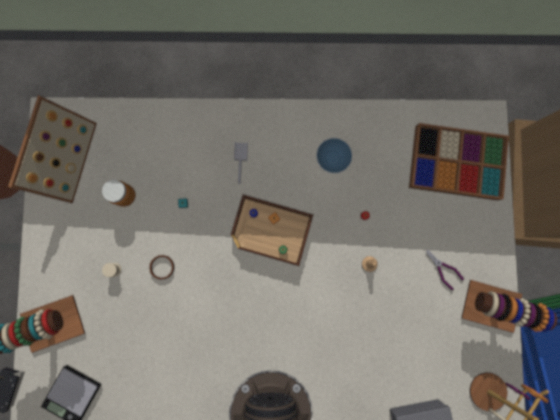

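View pics/side0.png

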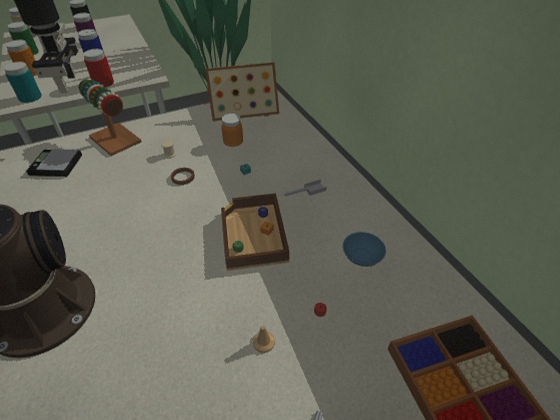

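The top view shows the tray centred at about (273,230), its lip at (236,241), turquoise at (183,203) and coral at (365,216). The arm itself isn't drawn. Next I'll measure these.

```bash
python3 - <<'E'
from h import *
for n in('top0','side0'):
    d=np.load(f'pics/{n}.npz'); im=d['color']
    hsv=cv2.cvtColor(im,cv2.COLOR_RGB2HSV)
    print(n)
    for nm,a,b,z in[('coral',(0,120,60),(8,255,255),.012),('turq',(85,80,40),(100,255,255),.012),('cobalt',(108,100,20),(130,255,255),.02),('jade',(60,80,30),(84,255,255),.02),('amber',(9,140,100),(20,255,255),.02)]:
        m=cv2.inRange(hsv,a,b); k,l,s,ce=cv2.connectedComponentsWithStats(m)
        for i in range(1,k):
            if 12<s[i,4]<400:
                p=ray(d,ce[i],z)
                if .35<p[0]<.85 and abs(p[1])<.4: print(nm,s[i],ce[i].round(1),p.round(4))
d=np.load('pics/top0.npz')['color']
cv2.imwrite('pics/z1.png',cv2.resize(d[180:280,170:380,::-1],None,fx=3.8,fy=3.8,interpolation=cv2.INTER_CUBIC))
d=np.load('pics/side0.npz')['color']
cv2.imwrite('pics/z2.png',cv2.resize(d[150:360,190:390,::-1],None,fx=2.8,fy=2.8,interpolation=cv2.INTER_CUBIC))
E
```

```text
top0
coral [361 212   8   7  45] [364.8 215. ] [ 0.5784 -0.2847  0.012 ]
turq [179 199   8   8  62] [182.5 202.6] [0.6158 0.268  0.012 ]
cobalt [250 210   7   7  35] [253.2 212.7] [0.5844 0.0538 0.02  ]
amber [269 213  10  10  66] [273.7 217.7] [ 0.5694 -0.0076  0.02  ]
side0
coral [315 303  11  13 123] [320.  309.2] [ 0.5781 -0.2853  0.012 ]
turq [240 164  11  10  72] [245.3 168.7] [0.616  0.2654 0.012 ]
turq [345 236  13   8  31] [351.5 239.3] [ 0.759  -0.1384  0.012 ]
turq [367 237  11   9  17] [372.  240.6] [ 0.8055 -0.166   0.012 ]
turq [345 244  11  15  38] [349.8 251. ] [ 0.7328 -0.1703  0.012 ]
turq [373 248  13  14  40] [378.6 254.5] [ 0.7932 -0.2122  0.012 ]
cobalt [259 207   9  10  64] [262.9 212. ] [0.5845 0.0514 0.02  ]
jade [234 241   9  11  42] [238.5 245.3] [ 0.4773 -0.034   0.02  ]
amber [225 203   8   8  18] [227.9 206.6] [0.5025 0.1153 0.02  ]
amber [261 222  11   8  44] [266.  225.7] [ 0.5706 -0.0009  0.02  ]
```

View pics/z1.png

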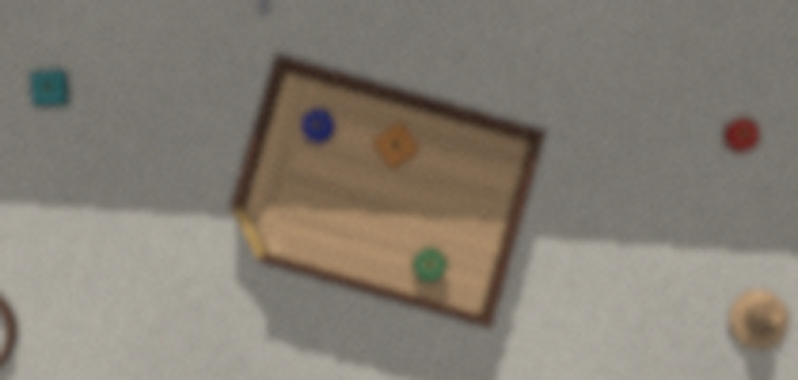

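View pics/z2.png

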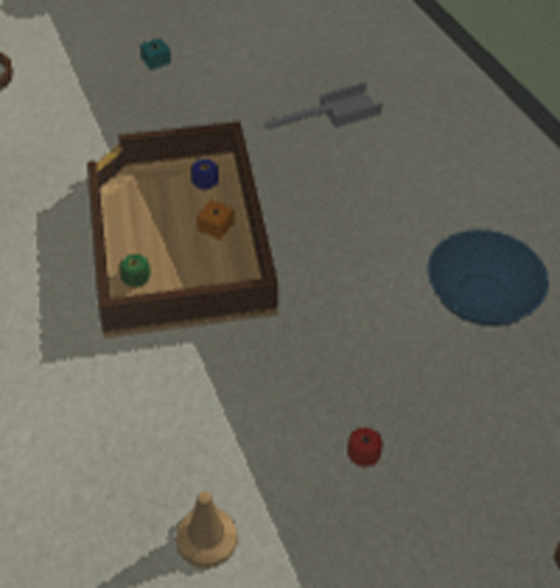

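The zoom gives the rim corners as TL(279,57), TR(544,132) and BR(489,325), with lip ends at (236,209) and (262,257).

```bash
python3 - <<'E'
from h import *
d=np.load('pics/top0.npz')
f=lambda x,y,z:ray(d,((x+.5)/3.8-.5+170,(y+.5)/3.8-.5+180),z)
TL,TR,BR,L1,L2=[f(*q,.045)[:2] for q in[(279,57),(544,132),(489,325),(236,209),(262,257)]]
print(TL,TR,BR,L1,L2,np.linalg.norm(TR-TL),np.linalg.norm(TR-BR))
tray=np.array([[-110,80],[110,80],[110,-80],[-110,-46],[-76,-80]])/1e3
W=np.array([TL,TR,BR,L1,L2]);a=tray-tray.mean(0);b=W-W.mean(0)
H=a.T@b;th=np.arctan2(H[0,1]-H[1,0],H[0,0]+H[1,1]);Rm=np.array([[np.cos(th),-np.sin(th)],[np.sin(th),np.cos(th)]])
t=W.mean(0)-Rm@tray.mean(0);print('yaw',np.degrees(th),'centre',t,'res',(tray@Rm.T+t-W)*1e3)
for n,p in[('lip',(-.093+0,-.063)),('heel',(.11,.08)),('coral',None)]:
    if p: print(n,Rm@np.array(p)+t)
# bead positions in tray
for n,p in[('cob',(.5844,.0525)),('amb',(.570,-.0045)),('jade',(.4773,-.034))]: print(n,Rm.T@(np.array(p)-t))
# turquoise orientation
for nm in('top0','side0'):
    e=np.load(f'pics/{nm}.npz');im=e['color']
    s=cv2.resize(im,None,fx=8,fy=8,interpolation=cv2.INTER_CUBIC)
    m=cv2.inRange(cv2.cvtColor(s,cv2.COLOR_RGB2HSV),(85,80,40),(100,255,255))
    u,v=(182.5,202.6) if nm=='top0' else(245.3,168.7)
    z=np.zeros_like(m);z[int(v*8)-70:int(v*8)+70,int(u*8)-70:int(u*8)+70]=1;m=m*z
    c=max(cv2.findContours(m,0,1)[0],key=cv2.contourArea);print(nm,cv2.minAreaRect(c))
    crop=s[int(v*8)-100:int(v*8)+100,int(u*8)-100:int(u*8)+100,::-1];cv2.imwrite(f'pics/tq_{nm}.png',cv2.resize(crop,None,fx=2,fy=2))
E
```

```text
[0.63549217 0.08316534] [ 0.5769008  -0.12306626] [ 0.42797518 -0.0793498 ] [0.51705018 0.1153701 ] [0.48013479 0.0950342 ] 0.2143931487615194 0.15520944334157857
yaw -106.08444099007251 centre [0.53213927 0.00107684] res [[ 3.99136736  1.4411811 ]
 [ 1.6309069  -3.71518829]
 [-3.18017557 -3.10305574]
 [ 1.36569602  4.14519559]
 [-3.80779471  1.23186734]]
lip [0.49737144 0.10789068]
heel [ 0.57853171 -0.12678145]
cob [-0.06388921  0.03596798]
amb [-0.00513093  0.03792373]
jade [ 0.04889716 -0.04297439]
top0 ((1464.0035400390625, 1625.5413818359375), (65.02461242675781, 67.68206787109375), 85.2363510131836)
side0 ((1963.949951171875, 1352.3499755859375), (73.36483001708984, 77.47579193115234), 71.56504821777344)
```

```bash
cd pics; python3 -c "
import cv2,numpy as np
cv2.imwrite('tqb.png',np.hstack([cv2.imread('tq_top0.png'),cv2.imread('tq_side0.png')]))"
```

```text
(no output)
```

View pics/tqb.png

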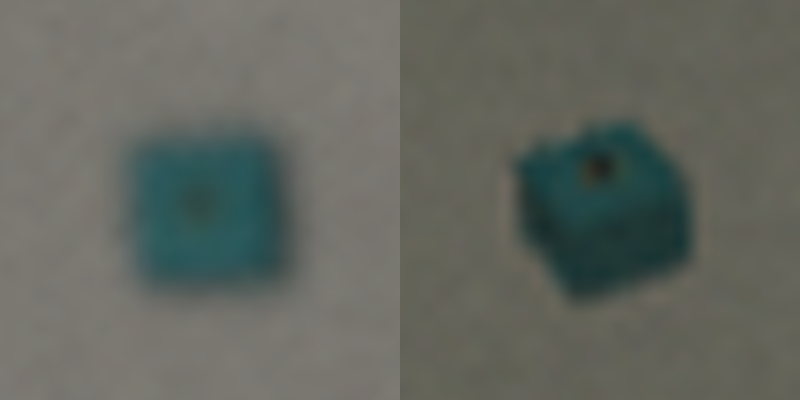

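```bash
cat >> h.py <<'E'
def inc(cp,crpy,tp,trpy):
    A=R.from_euler('xyz',crpy,degrees=True);B=R.from_euler('xyz',trpy,degrees=True)
    return A.inv().apply(np.array(tp)-cp).round(4),(A.inv()*B).as_rotvec().round(4)
E
python3 - <<'E'
from h import *
t=np.load('pics/top0.npz');s=np.load('pics/side0.npz')
print('turq bore',ray(t,(182.3,202.9),.022),ray(s,(245.3,166.5),.022))
for n,u in[('jar',(118,193)),('dish',(334,155)),('cone',(369,263)),('spool',(110,270)),('bangle',(162,267)),('scoop',(240,152))]: print(n,ray(t,u,.03).round(3))
print(inc([.183,.65,.227],[180,0,-15.75],[.616,.267,.12],[180,0,5]))
print(inc([.616,.267,.12],[180,0,5],[.616,.267,.005],[180,0,5]))
E
```

```text
turq bore [0.61358611 0.26653265 0.022     ] [0.61611095 0.26397584 0.022     ]
jar [0.642 0.456 0.03 ]
dish [ 0.76  -0.191  0.03 ]
cone [ 0.434 -0.29   0.03 ]
spool [0.415 0.471 0.03 ]
bangle [0.423 0.32  0.03 ]
scoop [0.768 0.094 0.03 ]
(array([0.5207, 0.2511, 0.107 ]), array([-0.    ,  0.    , -0.3622]))
(array([ 0.   , -0.   ,  0.115]), array([0., 0., 0.]))
```

{"fn": "step_arm", "kwargs": {
  "increments": [
    [[0.52, 0.253, 0.107], [0, 0, -0.362], 0],
    [[0.52, 0.253, 0.107], [0, 0, -0.362], 0],
    [[0.52, 0.253, 0.107], [0, 0, -0.362], 0],
    [[0.52, 0.253, 0.107], [0, 0, -0.362], 0],
    [[0.52, 0.253, 0.107], [0, 0, -0.362], 0],
    [[0.52, 0.253, 0.107], [0, 0, -0.362], 0],
    [[0.52, 0.253, 0.107], [0, 0, -0.362], 0],
    [[0.52, 0.253, 0.107], [0, 0, -0.362], 0],
    [[0.52, 0.253, 0.107], [0, 0, -0.362], 0],
    [[0.52, 0.253, 0.107], [0, 0, -0.362], 0]
  ],
  "force": 20
}}

```text
time_s: 1.1
tcp_pos: [0.5514, 0.321, 0.135]
eef_rot: [180.0, 0.0, 5.0]
contact_force: [1.1, 1.3, 0.4]
gripper_width: 0.0877
```

{"fn": "step_arm", "kwargs": {
  "increments": [
    [[0.059, 0.061, 0.035], [0, 0, 0], 0],
    [[0.059, 0.061, 0.035], [0, 0, 0], 0],
    [[0.059, 0.061, 0.035], [0, 0, 0], 0],
    [[0.059, 0.061, 0.035], [0, 0, 0], 0],
    [[0.059, 0.061, 0.035], [0, 0, 0], 0]
  ]
}}

```text
time_s: 1.6
tcp_pos: [0.6142, 0.2674, 0.1007]
eef_rot: [-180.0, -0.0, 5.0]
contact_force: [-0.5, 0.7, -0.5]
gripper_width: 0.0878
```

```bash
python3 - <<'E'
from h import *
cap('top','top1.png');c=cap('side','side1.png');print(r.get_state())
E
```

```text
{'time_s': 1.7, 'joints': array([ 4.02255355e+01,  2.55348271e+01, -8.92413635e+00, -2.46103111e-04,
       -5.54837169e+01,  5.48558141e+01]), 'qd': array([ 0.22666819, -0.18597264, -0.00045341, -0.00160536,  0.10350276,
        0.17894907]), 'joint_torque': array([-5.64376619e-01, -6.06627274e+01,  2.56464779e+01,  6.05959073e+00,
        7.97096849e-02, -5.62014815e-03]), 'tcp_pos': array([0.61400199, 0.26813411, 0.10128407]), 'eef_rot': array([-1.79966839e+02, -4.67538161e-02,  5.08119677e+00]), 'contact_force': array([ 0.34075853, -0.09068074, -0.08632502]), 'moment': array([ 0.01004993, -0.01803922, -0.01405471]), 'gripper_width': 0.08698178274463747}
```

View pics/side1.png

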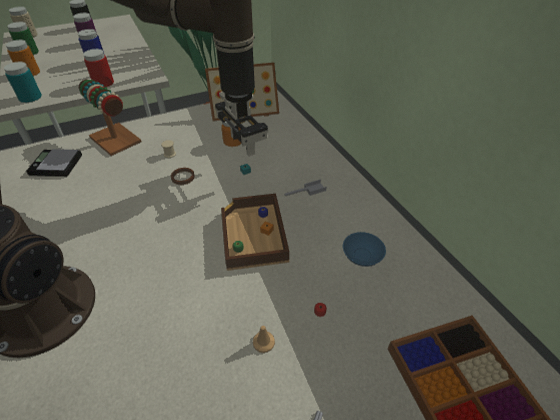

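{"fn": "step_arm", "kwargs": {
  "increments": [
    [[0.001, 0.002, 0.04], [0, 0, 0], 0],
    [[0.001, 0.002, 0.08], [0, 0, 0], 0],
    [[0.001, 0.002, 0.095], [0, 0, 0], 0],
    [[0.001, 0.002, 0.095], [0, 0, 0], 0.5],
    [[0.001, 0.002, 0.095], [0, 0, 0], 1],
    [[0.001, 0.002, 0.095], [0, 0, 0], 1],
    [[0.001, 0.002, 0.095], [0, 0, 0], 1],
    [[0.001, 0.002, 0.095], [0, 0, 0], 1],
    [[0.001, 0.002, 0.095], [0, 0, 0], 1],
    [[0.001, 0.002, 0.095], [0, 0, 0], 1]
  ],
  "force": 20
}}

```text
time_s: 2.7
tcp_pos: [0.6157, 0.2652, 0.0059]
eef_rot: [-180.0, -0.0, 5.0]
contact_force: [0.1, -0.3, -0.6]
gripper_width: 0.0375
```

{"fn": "step_arm", "kwargs": {
  "increments": [
    [[0, 0, 0], [0, 0, 0], 1],
    [[0, 0, 0], [0, 0, 0], 1],
    [[0, 0, 0], [0, 0, 0], 1],
    [[0, 0, 0], [0, 0, 0], 1]
  ]
}}

```text
time_s: 3.1
tcp_pos: [0.6156, 0.2651, 0.0056]
eef_rot: [180.0, 0.0, 5.0]
contact_force: [-0.4, 0.1, 1.4]
gripper_width: 0.0278
```

{"fn": "step_arm", "kwargs": {
  "increments": [
    [[0, 0, -0.04], [0, 0, 0], 1],
    [[0, 0, -0.08], [0, 0, 0], 1],
    [[-0.1215, 0.2176, -0.095], [0, 0, 0.3665], 1],
    [[-0.1215, 0.2176, -0.095], [0, 0, 0.3665], 1],
    [[-0.1215, 0.2176, -0.095], [0, 0, 0.3665], 1],
    [[-0.1215, 0.2176, -0.095], [0, 0, 0.3665], 1],
    [[-0.1215, 0.2176, -0.095], [0, 0, 0.3665], 1],
    [[-0.1215, 0.2176, -0.095], [0, 0, 0.3665], 1],
    [[-0.1215, 0.2176, -0.095], [0, 0, 0.3665], 1],
    [[-0.1215, 0.2176, -0.095], [0, 0, 0.3665], 1]
  ]
}}

```text
time_s: 4.1
tcp_pos: [0.5141, 0.0382, 0.1008]
eef_rot: [-180.0, -0.0, -16.0]
contact_force: [-0.2, -1.1, -0.6]
gripper_width: 0.0277
```

```bash
python3 - <<'E'
from h import *
cap('top','top2.png');cap('side','side2.png');s=r.get_state();print(s['tcp_pos'],s['eef_rot'],s['gripper_width'])
a=cv2.imread('pics/side2.png')[130:340,150:400];cv2.imwrite('pics/z3.png',cv2.resize(a,None,fx=2.8,fy=2.8))
E
```

```text
[0.5140485  0.03863258 0.10044334] [-1.79998101e+02 -4.04246157e-03 -1.59482578e+01] 0.027914179192323786
```

View pics/z3.png

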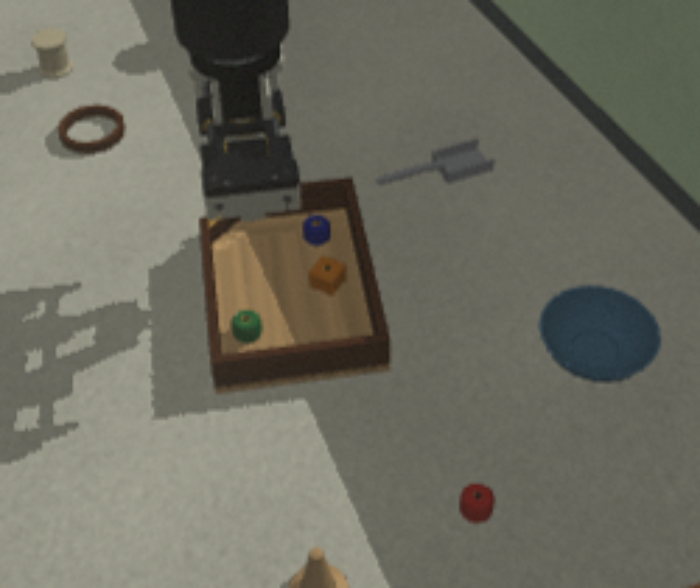

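The bead is held (27.9 mm opening) over the lip half of the tray. Next I lower it and release.

{"fn": "step_arm", "kwargs": {
  "increments": [
    [[0, 0, 0.04], [0, 0, 0], 1],
    [[0, 0, 0.07], [0, 0, 0], 1],
    [[0, 0, 0.085], [0, 0, 0], 1],
    [[0, 0, 0.085], [0, 0, 0], 1],
    [[0, 0, 0.085], [0, 0, 0], 0.55],
    [[0, 0, 0.085], [0, 0, 0], 0.55],
    [[0, 0, 0.085], [0, 0, 0], 0.55],
    [[0, 0, 0.085], [0, 0, 0], 0.55]
  ]
}}

```text
time_s: 5.0
tcp_pos: [0.514, 0.038, 0.0164]
eef_rot: [-179.9, -0.1, -16.0]
contact_force: [0.3, -0.6, -0.4]
gripper_width: 0.0393
```

{"fn": "step_arm", "kwargs": {
  "increments": [
    [[0, 0, -0.04], [0, 0, 0], 0.55],
    [[0, 0, -0.08], [0, 0, 0], 0.55],
    [[0.1505, 0.293, -0.09], [0, 0, 0], 0],
    [[0.1505, 0.293, -0.09], [0, 0, 0], 0],
    [[0.1505, 0.293, -0.09], [0, 0, 0], 0],
    [[0.1505, 0.293, -0.09], [0, 0, 0], 0],
    [[0.1505, 0.293, -0.09], [0, 0, 0], 0],
    [[0.1505, 0.293, -0.09], [0, 0, 0], 0],
    [[0.1505, 0.293, -0.09], [0, 0, 0], 0],
    [[0.1505, 0.293, -0.09], [0, 0, 0], 0]
  ]
}}

```text
time_s: 6.0
tcp_pos: [0.5775, -0.2892, 0.1056]
eef_rot: [180.0, -0.0, -16.2]
contact_force: [-1.2, 0.5, -0.4]
gripper_width: 0.0876
```

```bash
python3 - <<'E'
from h import *
cap('side','side3.png');s=r.get_state();print(s['tcp_pos'],s['eef_rot'],s['gripper_width'])
a=cv2.imread('pics/side3.png')[130:360,150:400];cv2.imwrite('pics/z4.png',cv2.resize(a,None,fx=2.6,fy=2.6))
E
```

```text
[ 0.57705722 -0.28740993  0.10544377] [ 1.79999585e+02 -5.43778048e-05 -1.61944589e+01] 0.08754106316124004
```

View pics/z4.png

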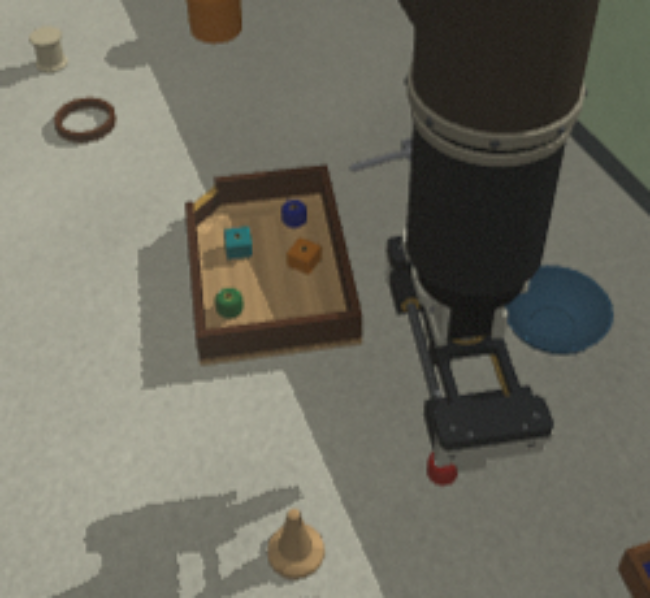

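Turquoise now sits in the tray at (238,242). Next is coral.

{"fn": "step_arm", "kwargs": {
  "increments": [
    [[0, -0.002, 0.04], [0, 0, 0], 0],
    [[0, -0.002, 0.08], [0, 0, 0], 0],
    [[0, -0.002, 0.1], [0, 0, 0], 0.3],
    [[0, -0.002, 0.1], [0, 0, 0], 1],
    [[0, -0.002, 0.1], [0, 0, 0], 1],
    [[0, -0.002, 0.1], [0, 0, 0], 1],
    [[0, -0.002, 0.1], [0, 0, 0], 1],
    [[0, -0.002, 0.1], [0, 0, 0], 1],
    [[0, -0.002, 0.1], [0, 0, 0], 1],
    [[0, -0.002, 0.1], [0, 0, 0], 1]
  ]
}}

```text
time_s: 7.05
tcp_pos: [0.578, -0.2835, 0.0059]
eef_rot: [-180.0, -0.0, -16.0]
contact_force: [-0.5, -0.0, 1.0]
gripper_width: 0.0291
```

{"fn": "step_arm", "kwargs": {
  "increments": [
    [[0, 0, 0], [0, 0, 0], 1],
    [[0, 0, 0], [0, 0, 0], 1],
    [[0, 0, 0], [0, 0, 0], 1],
    [[0, 0, 0], [0, 0, 0], 1]
  ]
}}

```text
time_s: 7.45
tcp_pos: [0.578, -0.2835, 0.0059]
eef_rot: [180.0, -0.0, -16.0]
contact_force: [-1.2, 1.0, 4.3]
gripper_width: 0.0275
```

{"fn": "step_arm", "kwargs": {
  "increments": [
    [[0, 0, -0.04], [0, 0, 0], 1],
    [[0, 0, -0.08], [0, 0, 0], 1],
    [[-0.1125, -0.211, -0.1], [0, 0, 0], 1],
    [[-0.1125, -0.211, -0.1], [0, 0, 0], 1],
    [[-0.1125, -0.211, -0.1], [0, 0, 0], 1],
    [[-0.1125, -0.211, -0.1], [0, 0, 0], 1],
    [[-0.1125, -0.211, -0.1], [0, 0, 0], 1],
    [[-0.1125, -0.211, -0.1], [0, 0, 0], 1],
    [[-0.1125, -0.211, -0.1], [0, 0, 0], 1],
    [[-0.1125, -0.211, -0.1], [0, 0, 0], 1]
  ]
}}

```text
time_s: 8.45
tcp_pos: [0.528, -0.05, 0.1053]
eef_rot: [180.0, 0.0, -16.0]
contact_force: [0.0, 0.6, -0.5]
gripper_width: 0.027
```

{"fn": "step_arm", "kwargs": {
  "increments": [
    [[0, 0, 0.04], [0, 0, 0], 1],
    [[0, 0, 0.07], [0, 0, 0], 1],
    [[0, 0, 0.0905], [0, 0, 0], 1],
    [[0, 0, 0.0905], [0, 0, 0], 1],
    [[0, 0, 0.0905], [0, 0, 0], 0.55],
    [[0, 0, 0.0905], [0, 0, 0], 0.55],
    [[0, 0, 0.0905], [0, 0, 0], 0.55],
    [[0, 0, 0.0905], [0, 0, 0], 0.55]
  ]
}}

```text
time_s: 9.25
tcp_pos: [0.5285, -0.0496, 0.016]
eef_rot: [-180.0, -0.1, -16.0]
contact_force: [-0.0, -0.5, -0.8]
gripper_width: 0.0391
```

{"fn": "step_arm", "kwargs": {
  "increments": [
    [[0, 0, -0.04], [0, 0, 0], 0.55],
    [[0, 0, -0.09], [0, 0, 0], 0.55],
    [[0.1, 0.2, -0.1], [0, 0, 0], 0.55],
    [[0.1, 0.2, -0.1], [0, 0, 0], 0.55],
    [[0.1, 0.2, -0.1], [0, 0, 0], 0.55],
    [[0.1, 0.2, -0.1], [0, 0, 0], 0.55],
    [[0.1, 0.2, -0.1], [0, 0, 0], 0.55],
    [[0.1, 0.2, -0.1], [0, 0, 0], 0.55],
    [[0.1, 0.2, -0.1], [0, 0, 0], 0.55],
    [[0.1, 0.2, -0.1], [0, 0, 0], 0.55]
  ]
}}

```text
time_s: 10.25
tcp_pos: [0.5687, -0.2688, 0.1153]
eef_rot: [-180.0, -0.0, -16.0]
contact_force: [-0.3, -0.2, 0.4]
gripper_width: 0.0396
```

```bash
python3 - <<'E'
from h import *
cap('top','top4.png');cap('side','side4.png');s=r.get_state();print(s['tcp_pos'],s['eef_rot'],s['gripper_width'],s['joints'])
a=cv2.imread('pics/side4.png')[170:290,200:310];b=cv2.imread('pics/top4.png')[180:280,220:330]
a=cv2.resize(a,(400,436),interpolation=2);b=cv2.resize(b,(400,364),interpolation=2)
cv2.imwrite('pics/z5.png',np.hstack([a,np.vstack([b,np.zeros((72,400,3),np.uint8)])]))
E
```

```text
[ 0.56899421 -0.26842645  0.11545777] [-1.79992775e+02 -1.88930081e-02 -1.59284202e+01] 0.03930552732874753 [-7.50863305e+00  2.13560973e+01 -1.35937920e+01 -5.34579980e-03
 -5.50303636e+01  8.15832772e+01]
```

View pics/z5.png

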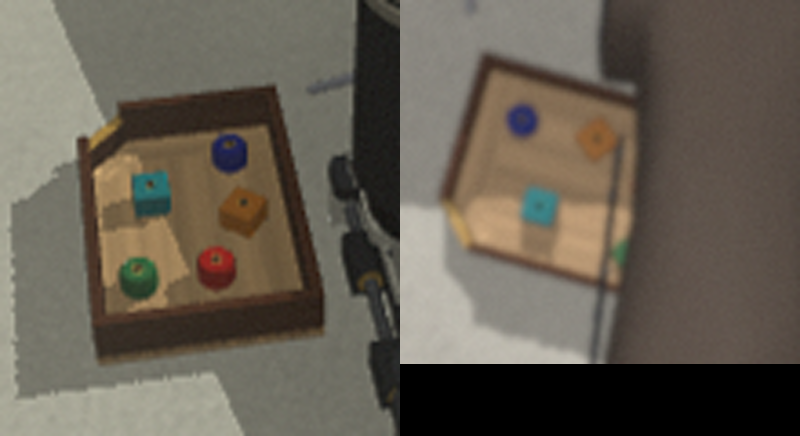

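All five beads are in the level tray and released. Before grasping, I'll try the final tilted pose in the air, 60 mm higher.

```bash
cat > t.py <<'E'
from h import *
th=np.radians(-106.08);t0=np.array([.532,.001,0])
Rt=R.from_euler('z',th)
piv=t0+Rt.apply([-.093,-.063,0]);g0=t0+Rt.apply([.1055,.052,.016])
d=Rt.apply(np.array([1,1,0])/2**.5);k=np.cross(d,[0,0,1])
G0=R.from_euler('xyz',[180,0,-16.],degrees=True)
def pose(a,dz=0):
    q=R.from_rotvec(k*np.radians(a));return piv+q.apply(g0-piv)+[0,0,dz],q*G0
def rel(p0,q0,p1,q1): return q0.inv().apply(p1-p0).round(4).tolist(),(q0.inv()*q1).as_rotvec().round(4).tolist()
E
python3 - <<'E'
from t import *
print(g0,piv,d)
s=r.get_state();p0=s['tcp_pos'];q0=R.from_euler('xyz',s['eef_rot'],degrees=True)
for a in(0,18,36): print(a,pose(a)[0],pose(a)[1].as_euler('xyz',degrees=True),rel(p0,G0,*pose(a,.06)))
print(rel(*pose(36,.06),*pose(0,.06)), 'down from 36', rel(p0,G0,*pose(0,0)))
E
```

```text
[ 0.55274423 -0.11477533  0.016     ] [0.49722389 0.10781115 0.        ] [ 0.48358795 -0.87529578  0.        ]
0 [ 0.55274423 -0.11477533  0.016     ] [180.   0. -16.] ([-0.058, -0.1432, 0.0395], [0.0, 0.0, 0.0])
18 [ 0.54510646 -0.10095094  0.08371917] [167.04323632 -12.60349109 -14.56310682] ([-0.0691, -0.1544, -0.0283], [-0.2225, 0.2218, 0.0])
36 [ 0.52772277 -0.0694864   0.14324332] [152.77599332 -24.52222646  -9.97523378] ([-0.0945, -0.1799, -0.0878], [-0.4449, 0.4437, 0.0])
([-0.0233, -0.0233, 0.1334], [0.4449, -0.4437, -0.0]) down from 36 ([-0.058, -0.1432, 0.0995], [0.0, 0.0, 0.0])
```

{"fn": "step_arm", "kwargs": {
  "increments": [
    [[0, 0, -0.05], [0, 0, 0], 0.55],
    [[-0.0945, -0.18, -0.088], [-0.445, 0.444, 0], 0.55],
    [[-0.0945, -0.18, -0.088], [-0.445, 0.444, 0], 0.55],
    [[-0.0945, -0.18, -0.088], [-0.445, 0.444, 0], 0.55],
    [[-0.0945, -0.18, -0.088], [-0.445, 0.444, 0], 0.55],
    [[-0.0945, -0.18, -0.088], [-0.445, 0.444, 0], 0.55],
    [[-0.0945, -0.18, -0.088], [-0.445, 0.444, 0], 0.55],
    [[-0.0945, -0.18, -0.088], [-0.445, 0.444, 0], 0.55],
    [[-0.0945, -0.18, -0.088], [-0.445, 0.444, 0], 0.55],
    [[-0.0945, -0.18, -0.088], [-0.445, 0.444, 0], 0.55]
  ]
}}

```text
time_s: 11.35
tcp_pos: [0.5277, -0.0695, 0.2033]
eef_rot: [152.8, -24.5, -9.9]
contact_force: [1.0, -0.5, -0.3]
gripper_width: 0.0392
```

```bash
python3 - <<'E'
from t import *
s=r.get_state();print(s['tcp_pos'],s['eef_rot'],s['joints'])
print(pose(36,.06)[0])
p0=s['tcp_pos'];q0=R.from_euler('xyz',s['eef_rot'],degrees=True)
print(rel(p0,q0,*pose(0,.08)))
E
```

```text
[ 0.52774587 -0.06951198  0.2033026 ] [152.83090487 -24.53096904  -9.89199213] [ 33.22538822   2.8716431  -51.18351512  48.98476265 -50.92676804
   3.96523672]
[ 0.52772277 -0.0694864   0.20324332]
([-0.0151, -0.0149, 0.1172], [0.4436, -0.4441, 0.0016])
```

The tilted pose is reachable with no joint at a limit. I'll go back upright above the heel wall, then descend.

{"fn": "step_arm", "kwargs": {
  "increments": [
    [[-0.015, -0.015, 0.117], [0.444, -0.444, 0], 0.5],
    [[-0.015, -0.015, 0.117], [0.444, -0.444, 0], 0.5],
    [[-0.015, -0.015, 0.117], [0.444, -0.444, 0], 0.5],
    [[-0.015, -0.015, 0.117], [0.444, -0.444, 0], 0.5],
    [[-0.015, -0.015, 0.117], [0.444, -0.444, 0], 0.5],
    [[-0.015, -0.015, 0.117], [0.444, -0.444, 0], 0.5],
    [[-0.015, -0.015, 0.117], [0.444, -0.444, 0], 0.5],
    [[-0.015, -0.015, 0.117], [0.444, -0.444, 0], 0.5]
  ]
}}

```text
time_s: 12.15
tcp_pos: [0.5519, -0.1167, 0.0958]
eef_rot: [179.8, -0.0, -16.1]
contact_force: [-0.7, 0.7, -1.0]
gripper_width: 0.0434
```

```bash
python3 - <<'E'
from t import *
c=cap('side','side5.png');s=r.get_state();print(s['tcp_pos'],s['eef_rot'],s['gripper_width'])
p0=s['tcp_pos'];q0=R.from_euler('xyz',s['eef_rot'],degrees=True)
print(rel(p0,q0,*pose(0)))
print(proj(c,p0))
a=cv2.imread('pics/side5.png')[130:310,180:340];cv2.imwrite('pics/z6.png',cv2.resize(a,None,fx=3.3,fy=3.3,interpolation=2))
E
```

```text
[ 0.55162486 -0.11610371  0.09582952] [ 1.79822883e+02 -6.76912433e-03 -1.60443537e+01] 0.04391695035743732
([0.0007, -0.0018, 0.0798], [0.0031, -0.0001, -0.0008])
[[277.51674783 238.21614901]]
```

View pics/z6.png

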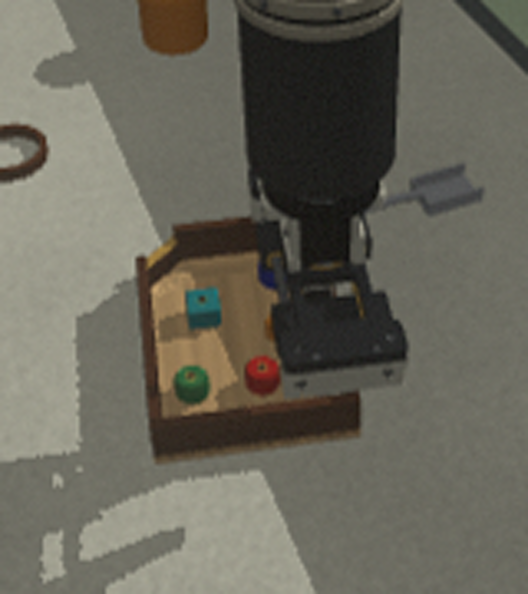

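{"fn": "step_arm", "kwargs": {
  "increments": [
    [[0.001, -0.002, 0.03], [0.003, 0, 0], 0.5],
    [[0.001, -0.002, 0.055], [0.003, 0, 0], 0.5],
    [[0.001, -0.002, 0.08], [0.003, 0, 0], 0.5],
    [[0.001, -0.002, 0.08], [0.003, 0, 0], 0.5],
    [[0.001, -0.002, 0.08], [0.003, 0, 0], 1],
    [[0.001, -0.002, 0.08], [0.003, 0, 0], 1],
    [[0.001, -0.002, 0.08], [0.003, 0, 0], 1],
    [[0.001, -0.002, 0.08], [0.003, 0, 0], 1],
    [[0.001, -0.002, 0.08], [0.003, 0, 0], 1],
    [[0.001, -0.002, 0.08], [0.003, 0, 0], 1]
  ],
  "force": 15
}}

```text
time_s: 13.2
tcp_pos: [0.5545, -0.1141, 0.0166]
eef_rot: [-179.9, -0.0, -16.0]
contact_force: [-1.3, 0.5, 6.2]
gripper_width: 0.0086
```

{"fn": "step_arm", "kwargs": {
  "increments": [
    [[0, 0, 0], [0, 0, 0], 1],
    [[0, 0, 0], [0, 0, 0], 1],
    [[0, 0, 0], [0, 0, 0], 1],
    [[0, 0, 0], [0, 0, 0], 1]
  ],
  "force": 45
}}

```text
time_s: 13.6
tcp_pos: [0.5545, -0.1141, 0.0167]
eef_rot: [-179.9, -0.0, -16.0]
contact_force: [-1.2, 0.9, 6.8]
gripper_width: 0.0087
```

```bash
python3 - <<'E'
from t import *
s=r.get_state();print(s['tcp_pos'],s['eef_rot'],s['gripper_width'],s['contact_force'],s['moment'])
for a in range(2,21,2): print([*rel(*pose(0),*pose(a)),1])
E
```

```text
[ 0.55453863 -0.11408114  0.01666568] [-1.79882067e+02 -4.47154751e-02 -1.60003949e+01] 0.008704132660128304 [-1.18212552  0.85140762  6.7677134 ] [0.15031021 0.57261671 0.01853179]
[[-0.0005, -0.0005, -0.0077], [-0.0247, 0.0246, 0.0], 1]
[[-0.0012, -0.0012, -0.0154], [-0.0494, 0.0493, 0.0], 1]
[[-0.002, -0.002, -0.0231], [-0.0742, 0.0739, 0.0], 1]
[[-0.0031, -0.0031, -0.0307], [-0.0989, 0.0986, 0.0], 1]
[[-0.0043, -0.0044, -0.0383], [-0.1236, 0.1232, 0.0], 1]
[[-0.0058, -0.0058, -0.0457], [-0.1483, 0.1479, 0.0], 1]
[[-0.0074, -0.0074, -0.0532], [-0.173, 0.1725, 0.0], 1]
[[-0.0092, -0.0092, -0.0605], [-0.1977, 0.1972, 0.0], 1]
[[-0.0112, -0.0112, -0.0677], [-0.2225, 0.2218, 0.0], 1]
[[-0.0133, -0.0133, -0.0749], [-0.2472, 0.2465, 0.0], 1]
```

{"fn": "step_arm", "kwargs": {
  "increments": [
    [[-0.0005, -0.0005, -0.0077], [-0.0247, 0.0246, 0], 1],
    [[-0.0012, -0.0012, -0.0154], [-0.0494, 0.0493, 0], 1],
    [[-0.002, -0.002, -0.0231], [-0.0742, 0.074, 0], 1],
    [[-0.0031, -0.0031, -0.0307], [-0.0989, 0.0986, 0], 1],
    [[-0.0043, -0.0044, -0.0383], [-0.1236, 0.1232, 0], 1],
    [[-0.0058, -0.0058, -0.0457], [-0.1483, 0.1479, 0], 1],
    [[-0.0058, -0.0058, -0.0457], [-0.1483, 0.1479, 0], 1]
  ],
  "force": 50
}}

```text
time_s: 14.3
tcp_pos: [0.5494, -0.1066, 0.062]
eef_rot: [171.5, -8.5, -15.3]
contact_force: [1.5, -0.9, -3.0]
gripper_width: 0.0089
```

```bash
python3 - <<'E'
from t import *
c=cap('side','side6.png');s=r.get_state();print(s['tcp_pos'],s['eef_rot'],s['gripper_width'],s['contact_force'],s['moment'])
print(pose(12)[0],pose(12)[1].as_euler('xyz',degrees=True))
for a in range(14,37,2): print([*rel(*pose(12),*pose(a)),1])
a=cv2.imread('pics/side6.png')[130:310,180:340];cv2.imwrite('pics/z7.png',cv2.resize(a,None,fx=3.3,fy=3.3,interpolation=2))
E
```

```text
[ 0.54964065 -0.10670142  0.06167165] [171.57395385  -8.41604023 -15.35207168] 0.00885984938049706 [ 0.04918885 -0.24109949 -2.47383396] [ 0.85765171  0.33864441 -0.06569668]
[ 0.54879294 -0.10762348  0.0617398 ] [171.44066439  -8.44212666 -15.36710697]
[[-0.0005, -0.0005, -0.0077], [-0.0247, 0.0246, 0.0], 1]
[[-0.0012, -0.0012, -0.0154], [-0.0494, 0.0493, -0.0], 1]
[[-0.002, -0.002, -0.0231], [-0.0742, 0.0739, -0.0], 1]
[[-0.0031, -0.0031, -0.0307], [-0.0989, 0.0986, 0.0], 1]
[[-0.0043, -0.0044, -0.0383], [-0.1236, 0.1232, 0.0], 1]
[[-0.0058, -0.0058, -0.0457], [-0.1483, 0.1479, -0.0], 1]
[[-0.0074, -0.0074, -0.0532], [-0.173, 0.1725, 0.0], 1]
[[-0.0092, -0.0092, -0.0605], [-0.1977, 0.1972, 0.0], 1]
[[-0.0112, -0.0112, -0.0677], [-0.2225, 0.2218, 0.0], 1]
[[-0.0133, -0.0133, -0.0749], [-0.2472, 0.2465, -0.0], 1]
[[-0.0156, -0.0157, -0.0819], [-0.2719, 0.2711, 0.0], 1]
[[-0.0181, -0.0182, -0.0888], [-0.2966, 0.2958, 0.0], 1]
```

View pics/z7.png

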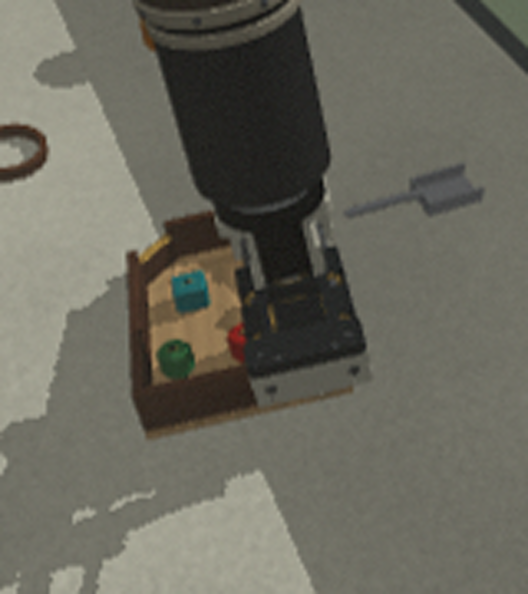

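The tray tips with the gripper and the forces are low. I'll continue towards 36°, slowly.

{"fn": "step_arm", "kwargs": {
  "increments": [
    [[-0.0005, -0.0005, -0.0077], [-0.0247, 0.0246, 0], 1],
    [[-0.0012, -0.0012, -0.0154], [-0.0494, 0.0493, 0], 1],
    [[-0.002, -0.002, -0.0231], [-0.0742, 0.074, 0], 1],
    [[-0.0031, -0.0031, -0.0307], [-0.0989, 0.0986, 0], 1],
    [[-0.0043, -0.0044, -0.0383], [-0.1236, 0.1232, 0], 1],
    [[-0.0058, -0.0058, -0.0457], [-0.1483, 0.1479, 0], 1],
    [[-0.0058, -0.0058, -0.0457], [-0.1483, 0.1479, 0], 1],
    [[-0.0058, -0.0058, -0.0457], [-0.1483, 0.1479, 0], 1]
  ]
}}

```text
time_s: 15.15
tcp_pos: [0.5417, -0.0919, 0.1045]
eef_rot: [162.7, -16.6, -13.5]
contact_force: [-0.2, -0.5, -0.8]
gripper_width: 0.0085
```

{"fn": "step_arm", "kwargs": {
  "increments": [
    [[-0.0005, -0.0005, -0.0077], [-0.0247, 0.0246, 0], 1],
    [[-0.0012, -0.0012, -0.0154], [-0.0494, 0.0493, 0], 1],
    [[-0.002, -0.002, -0.0231], [-0.0742, 0.074, 0], 1],
    [[-0.0031, -0.0031, -0.0307], [-0.0989, 0.0986, 0], 1],
    [[-0.0043, -0.0044, -0.0383], [-0.1236, 0.1232, 0], 1],
    [[-0.0058, -0.0058, -0.0457], [-0.1483, 0.1479, 0], 1],
    [[-0.0058, -0.0058, -0.0457], [-0.1483, 0.1479, 0], 1],
    [[-0.0058, -0.0058, -0.0457], [-0.1483, 0.1479, 0], 1],
    [[-0.0058, -0.0058, -0.0457], [-0.1483, 0.1479, 0], 1],
    [[-0.0058, -0.0058, -0.0457], [-0.1483, 0.1479, 0], 1]
  ]
}}

```text
time_s: 16.15
tcp_pos: [0.5292, -0.0692, 0.143]
eef_rot: [152.9, -24.5, -10.1]
contact_force: [-0.6, -1.8, -0.4]
gripper_width: 0.008
```

```bash
python3 - <<'E'
from t import *
c=cap('side','side7.png');cap('top','top7.png');s=r.get_state();print(s['tcp_pos'],s['eef_rot'],s['gripper_width'],s['contact_force'],s['moment'],s['joints'])
print(pose(36)[0],pose(36)[1].as_euler('xyz',degrees=True))
a=cv2.imread('pics/side7.png')[150:290,190:310];b=cv2.imread('pics/top7.png')[170:290,210:330]
a=cv2.resize(a,(400,466),interpolation=2);b=cv2.resize(b,(400,400),interpolation=2)
cv2.imwrite('pics/z8.png',np.hstack([a,np.vstack([b,np.zeros((66,400,3),np.uint8)])]))
E
```

```text
[ 0.52911299 -0.06914776  0.14305142] [152.92821456 -24.51942324 -10.08698743] 0.008668597115148079 [-1.18094267 -0.33991941 -0.54456404] [ 1.71154718  1.07472568 -0.0618637 ] [ 29.65128785   7.53275691 -56.61325341  58.4884611  -43.4401512
  -5.70658343]
[ 0.52772277 -0.0694864   0.14324332] [152.77599332 -24.52222646  -9.97523378]
```

View pics/z8.png

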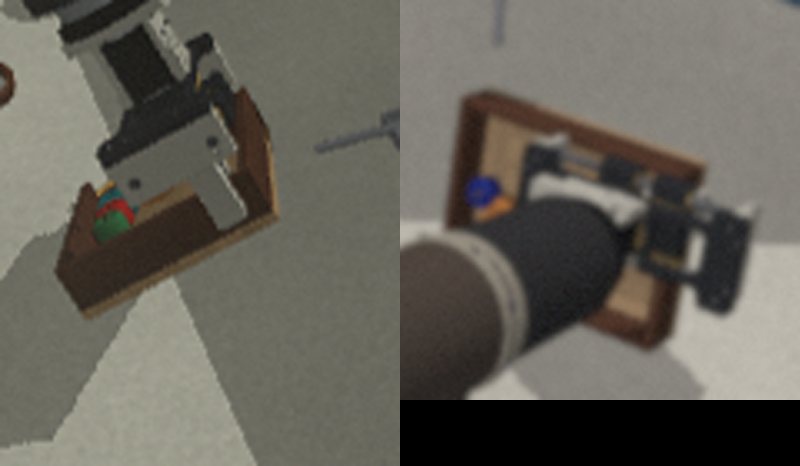

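```bash
cat > m.py <<'E'
from t import *
def look(tag):
    s=r.get_state();gt=np.array([.55454,-.11408,.01667]);Gq=R.from_euler('xyz',[-179.88,-.04,-16.],degrees=True)
    q=R.from_euler('xyz',s['eef_rot'],degrees=True);dq=q*Gq.inv()
    Tq=dq*Rt;Tp=s['tcp_pos']+dq.apply(t0-gt)
    ax=Tq.apply(np.array([1,1,0])/2**.5);print('tilt',np.degrees(np.arcsin(-ax[2]) ),'pivot',Tp+Tq.apply([-.093,-.063,0]))
    for n in('top','side'):
        d=cap(n,n+tag+'.png');hsv=cv2.cvtColor(d['color'],cv2.COLOR_RGB2HSV)
        Rm=cv2.Rodrigues(d['rvec'])[0];o=-Rm.T@np.ravel(d['tvec']);Ki=np.linalg.inv(d['intrinsics'])
        for nm,a,b in[('coral',(0,120,40),(6,255,255)),('coral',(174,120,40),(180,255,255)),('turq',(84,80,30),(102,255,255)),('cobalt',(108,90,20),(130,255,255)),('jade',(50,80,20),(83,255,255)),('amber',(7,150,80),(20,255,255))]:
            k,l,st,ce=cv2.connectedComponentsWithStats(cv2.inRange(hsv,a,b))
            for i in range(1,k):
                if st[i,4]<4: continue
                u=Rm.T@Ki@np.array([*ce[i],1]);oo=Tq.inv().apply(o-Tp);uu=Tq.inv().apply(u)
                p=oo+uu*(.022-oo[2])/uu[2]
                if abs(p[0])<.115 and abs(p[1])<.085: print(n,nm,st[i,4],ce[i].round(1),(p*1e3).round(),'dist',round(1e3*np.hypot(p[0]+.0866,p[1]+.0566)))
E
python3 -c "
from m import *
look('8')"
```

```text
tilt -35.94717943485845 pivot [ 0.49730795  0.10723848 -0.00073676]
top cobalt 66 [233.8 227. ] [-93.  -9.  22.] dist 48
top amber 16 [239.5 231.5] [-71. -15.  22.] dist 44
side coral 32 [224.9 212.4] [-44. -55.  22.] dist 43
side turq 13 [222.3 208.7] [-93. -68.  22.] dist 13
side jade 51 [223.  217.2] [-10. -58.  22.] dist 76
```

{"fn": "step_arm", "kwargs": {
  "increments": [
    [[0, 0, 0], [0, 0, 0], 1],
    [[0, 0, 0], [0, 0, 0], 1],
    [[0, 0, 0], [0, 0, 0], 1],
    [[0, 0, 0], [0, 0, 0], 1],
    [[0, 0, 0], [0, 0, 0], 1],
    [[0, 0, 0], [0, 0, 0], 1]
  ]
}}

```text
time_s: 16.95
tcp_pos: [0.529, -0.0689, 0.1432]
eef_rot: [152.9, -24.5, -10.0]
contact_force: [0.1, -1.0, 0.9]
gripper_width: 0.0088
```

```bash
python3 -c "
from m import *
look('9');s=r.get_state();print(s['tcp_pos'],s['qd'].round(2),s['gripper_width'],s['time_s'])
a=cv2.imread('pics/side9.png')[170:270,190:290];cv2.imwrite('pics/z9.png',cv2.resize(a,None,fx=5.8,fy=5.8,interpolation=2))"
```

```text
tilt -35.98383462216038 pivot [ 0.49718432  0.10733718 -0.00068053]
top cobalt 68 [233.9 227. ] [-93.  -8.  22.] dist 49
top amber 20 [240.  231.6] [-69. -15.  22.] dist 45
side coral 32 [224.9 212.4] [-43. -55.  22.] dist 43
side turq 13 [222.1 208.7] [-93. -69.  22.] dist 14
side jade 52 [222.9 217.2] [-11. -58.  22.] dist 76
side amber 4 [238.5 208.2] [-15. -10.  22.] dist 86
[ 0.52904425 -0.06894723  0.14321542] [ 0.02 -0.02  0.06  0.06 -0.01 -0.09] 0.008709702843803568 17.05
```

View pics/z9.png

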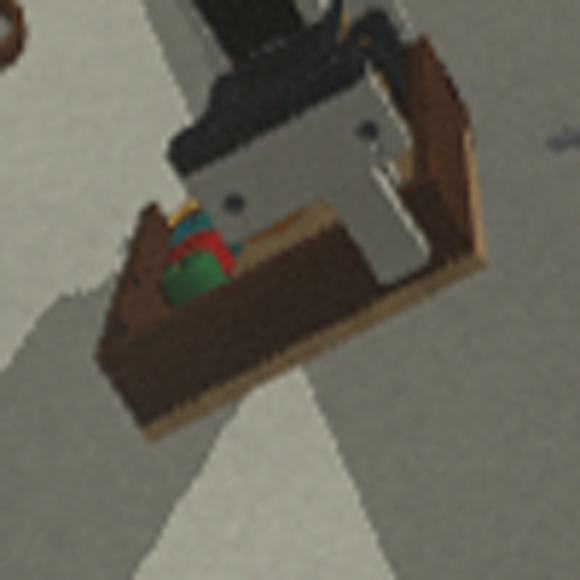

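View pics/top9.png

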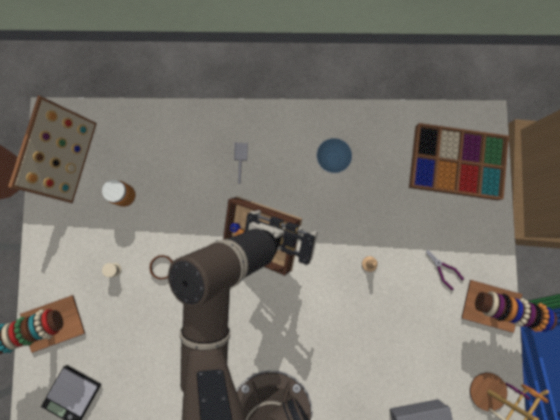

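```bash
python3 -c "
from t import *
s=r.get_state();gt=np.array([.55454,-.11408,.01667]);Gq=R.from_euler('xyz',[-179.88,-.04,-16.],degrees=True)
q=R.from_euler('xyz',s['eef_rot'],degrees=True);dq=q*Gq.inv();Tq=dq*Rt;Tp=s['tcp_pos']+dq.apply(t0-gt)
d=np.load('pics/side9.npz')
def P(tp): return proj(d,Tp+Tq.apply(np.array(tp)/1e3)).round(1).tolist()
print('amber (-65,-8) ',P([[-65,-8,8],[-65,-8,30]]),'(-58,0)',P([-58,0,30]),'cobalt',P([[-87,-8,30]]))
print('jade(-16,-57)',P([-16,-57,30]),'(-28,-57)',P([-28,-57,30]),'coral(-44,-57)',P([-44,-57,30]),'turq(-75,-45)',P([-75,-45,30]),'lip',P([-93,-63,33]),'rim corner',P([[110,-80,45],[-76,-80,45],[-110,80,45]]))
m=d['color'][200:220,216:246];h=cv2.cvtColor(m,cv2.COLOR_RGB2HSV)
for v in range(2,14): print(200+v,[tuple(h[v,u]) if 0 else '%d/%d/%d'%tuple(h[v,u]) for u in range(10,30,1)])
b=cv2.imread('pics/top9.png')[195:275,215:320];cv2.imwrite('pics/z10.png',cv2.resize(b,None,fx=7,fy=7,interpolation=2))
"
```

```text
amber (-65,-8)  [[242.4, 206.0], [238.4, 199.6]] (-58,0) [[240.8, 199.0]] cobalt [[238.8, 197.1]]
jade(-16,-57) [[221.8, 213.9]] (-28,-57) [[222.2, 212.4]] coral(-44,-57) [[222.7, 210.3]] turq(-75,-45) [[227.3, 204.6]] lip [[221.8, 204.6]] rim corner [[205.4, 231.9], [213.9, 205.9], [263.1, 175.8]]
202 ['25/33/94', '30/25/92', '25/30/93', '30/25/91', '27/25/90', '27/30/94', '30/28/92', '30/28/92', '30/28/90', '25/30/93', '30/25/90', '27/25/90', '30/25/92', '33/28/92', '27/28/92', '21/28/92', '27/31/90', '25/30/92', '27/25/91', '30/28/91']
203 ['30/28/92', '27/31/90', '27/31/91', '30/30/77', '25/22/71', '23/26/80', '30/25/92', '27/30/92', '20/25/91', '30/31/91', '26/22/91', '27/30/92', '24/28/92', '25/30/93', '25/34/90', '25/31/91', '27/30/93', '30/27/93', '34/23/87', '23/36/91']
204 ['27/28/91', '27/24/94', '33/29/79', '60/16/49', '60/11/45', '45/10/51', '26/25/82', '27/28/91', '25/30/95', '27/28/90', '27/31/91', '22/30/92', '23/33/93', '24/28/92', '27/27/93', '27/25/91', '33/26/89', '24/39/91', '20/57/89', '17/90/93']
205 ['23/24/95', '25/32/96', '24/18/72', '30/22/47', '30/11/45', 
[... 1528 characters left out ...]
9', '16/99/88', '15/136/88', '16/130/90', '17/115/93', '17/108/99', '17/97/97', '18/104/98', '18/105/95', '17/101/93', '18/102/85', '13/111/69', '11/111/55', '13/107/55', '9/95/51']
212 ['1/183/138', '1/192/137', '3/164/112', '19/29/71', '85/87/70', '55/42/67', '20/102/90', '17/107/98', '17/100/99', '18/100/99', '18/107/98', '19/102/100', '18/106/91', '17/103/89', '17/106/70', '8/105/56', '11/107/57', '12/102/50', '10/94/49', '14/88/49']
213 ['8/154/109', '1/188/133', '1/192/137', '2/164/101', '83/70/62', '24/68/75', '18/109/94', '18/101/98', '18/112/98', '18/102/100', '18/103/89', '19/106/89', '13/104/71', '12/114/56', '13/105/56', '14/98/52', '13/97/50', '13/99/49', '13/95/51', '13/99/49']
```

View pics/z10.png

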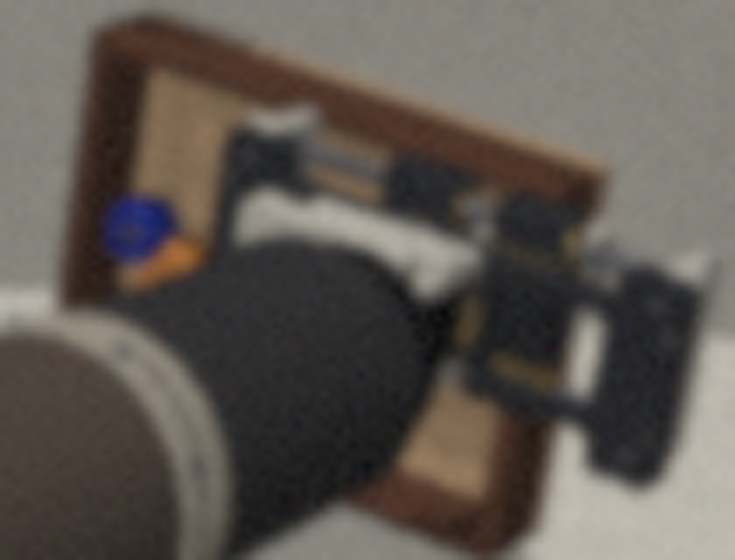

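```bash
python3 -c "
from plant import r
print(r.close_job()); s=r.get_state(); print(s['time_s'],s['tcp_pos'],s['gripper_width'])"
```

```text
the job is handed in; nothing more can be done
None
the job is handed in; nothing more can be done
```

I handed the job in at about 17 s, with the tray still held in the gripper, tipped towards the lip. The robot gives no verdict.

**What I did:** I picked up the turquoise bead, then the coral one, and let both go in the level tray. I then pinched the wall beside the heel corner at 50 N and tipped the tray about its lip edge in three slow moves.

**Last checks:**
- **Tilt and grip:** The tray was at about 36° and steady, going by the tool pose. The fingers were 8.7 mm apart on the 9 mm wall, and outside forces were about 1–2 N.
- **Beads:** All five were behind the lip, at about the same positions in two looks roughly 0.8 s apart. Jade was the farthest, at an estimated 70–76 mm from the lip point against the 95 mm limit.
- **Other objects:** In the last top view nothing else looked moved, judged by eye only.

**Less certain:**
- **Hidden beads:** The arm and walls partly hid the turquoise, jade and amber beads, so their positions are rough. One amber patch in the side view first read 86 mm. It fits the bead's lower edge, which puts the bead's centre at about 47 mm.
- **Cobalt:** Its estimate came out about 6 mm too far into the wall to be possible, which shows the size of the error.
- **Joint 3:** It ended about 1.7° from its limit, so I did not tip the tray further.

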